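# Zero the scale, peel off one cover and hold it over the pan

### The job

Check-weighing splice-tray covers: first turn the tare knob on the bench scale until its pointer stands at the zero mark (the long one). Then take the lift tab of the top cover in the sticky nested stack and peel the cover off by tilting that corner up first, about 2 to 3 cm, for a moment while the opposite corner still sits down in the stack; leave the stack standing in its place and the other things on the bench alone. Finish holding the cover by its tab, level and still, a few centimetres above the middle of the scale's pan, touching nothing else; do not put it down or let go.

Things in the scene. Friction and masses are not known exactly. Their poses are not given: they have to be found in the camera images.
- cover: Top cover of the stack: white formed tray, rim 144 x 100 mm (long side along x), 13.5 mm deep, 0.07 kg. Origin: centre of its underside; z up out of its open side. On its +x +y corner stands the lift tab to hold it by: 24 long x 10 thick x 28 mm high above the rim, its long side along the tray's diagonal (0.607 rad from the cover's +x towards +y): pinch it across the 10 mm.
- cover_tab (a point): Centre of the top face of the lift tab, 41.5 mm above the cover's underside (79.5 mm above the bench at the start), at (61, 42) mm in the cover's x, y. Axes as the cover's.
- cover_far_corner (a point): The rim corner at the other end of the diagonal from the tab, at (-72, -50, 13.5) mm in the cover's frame. Axes as the cover's.
- stack: Rest of the nest of white covers on an aluminium plate 176 x 142 x 8 mm, loose on the bench, 0.9 kg. Origin: centre of its underside, axes as the top cover's. The top cover's underside starts 38 mm up. Four sprung rubber cleats (tops 56 mm up) at x = 22 and -42 mm of the long sides cling to the top cover's rim, 1 to 2 N each, until the rim there has risen some 6 mm.
- scale: Grey bench scale 226 x 124 mm, housing 34 mm high, fixed on the bench. Origin: centre of its underside; its x runs from the pan (front) to the tare knob (back).
- scale_pan (a point): Centre of the top of the steel weighing pan, 126 x 112 mm, 44 mm above the bench, 42 mm in front of the scale's centre. The pan is rigid (it does not sink).
- tare_grip (a point): On the vertical axis of the tare knob, 59 mm above the bench, 73 mm behind the scale's centre (115 mm from the pan's): near mid-height of the knob's bar grip. The bar is black, 36 mm long x 12 mm thick, from 44 to 70 mm above the bench, with a white pointer line at one end. Axes as the scale's; they do not turn with the knob.
- tare (a joint): Angle of the tare knob, rad: 0 when its pointer stands at the long zero mark, on the side away from the pan (bar along the scale's x); positive is clockwise from above, so the bar's yaw is the scale's yaw minus this value. Turns from -2 to 2 and stays where it is left (0.03 N m of friction).
- tube: Bystander: whitish ribbed sleeve tube with a blue end, 27 x 84 mm, lying. Leave alone.
- gland: Bystander: grey cable gland nut, 27 x 31 x 27 mm. Leave alone.
- flashlight: Bystander: black hand torch, 34 x 122 mm, lying. Leave alone.

How it is judged:
By the outcome, as a careful person would: the job done as asked, in the order asked, and still so for the second after the job is handed in, while the arm keeps its last pose, push and grip.
It also fails if it takes over 64 s, if anything falls off the work surface, if the arm or the gripper's body presses on something with over 40 N, if the wrist force passes 120 N, or if a joint passes its speed limit or range.

### The arm

A 6-joint arm with a two-finger parallel gripper is mounted at the origin on a cart in front of the work surface, level with it; the furniture and walls round the work are solid. World frame = base frame: x ahead of the robot, y to its left, z up, the work surface at z = 0. Lengths are in m, angles in rad, forces in N, time in s.
With the tool pointing down it reaches from about 0.375 to 0.9 m from the base axis. Payload 3.1 kg.
Tool frame: the origin (TCP) lies on the centre line of the jaws, within the pads' length; the fingertips stand 22 mm ahead of it and the grasp point (between the pads) lies 3 mm ahead of it; z points along the fingers, y is the line along which they close (so a half turn about z gives the same grasp; the last joint's range is limited). The gripper opens to 85 mm and grips with 20 to 120 N. Pads are 22 mm wide; open, the fingers measure 114 mm over their backs; the gripper's body (76 mm by 85 mm) begins 54 mm behind the grasp point. The pads swing forward as they close: fully open they stand 13 mm farther back than shut.
Start: joints at [-1.393, 0.527, 1.433, -0, 1.181, -0.178], TCP at [0.218, -0.586, 0.253] pointing down, gripper open.
Joint ranges: [-3.08, 3.08], [-0.75, 2.2], [0.22, 2.44], [-1.43, 4.57], [0, 2.65], [-2.85, 2.85]. Speed limits (rad/s): [2.79, 2.79, 3.14, 3.14, 3.14, 3.14].

### API

Orientations are given as a unit quaternion [x, y, z, w].
In Python, from station import sense, eyes, job gives the robot as it stands.
- The arm moves only by the shell command python3 -m pendant 'ROWS' [FORCE]. ROWS is rows parted by semicolons, their numbers by spaces, 1 to 20 of them, each of 5 numbers: dx, dy, dz in m, then a turn about the tool's z in rad, then the opening from 0.0 (shut) to 1.0 (fully open); each row is the pose to reach, as a shift and turn from the pose commanded when the command began, along the tool's axes at that moment; what a row does not reach only later rows make up. A row lasts 1/10 s, in which the tool goes at most 0.05 m and 0.15 rad, less where a joint would pass 70% of its speed; a pose out of reach is approached as far as the arm can. The fingers move at their own pace and stop on an object; FORCE is the grip in N (left out, the last holds). Time passes only in rows, so rows that do not move let the fingers close. It prints the time, the measured TCP pose, the force, the opening and the grip force at its end.
- sense(): the state, without advancing time (a new reading comes with each control period).
- eyes.snapshot(name): name is "scene" or "top" or "wrist"; returns a dict with "pixels" (480x640x3 uint8, red, green, blue), "range_z" (480x640 float32, m along the optical axis (not along the pixel's ray), 0 where there is no reading), "fov_y" (degrees; the focal length in pixels is half the picture's height over the tangent of half this angle, whatever the lens; pixels are square), "cx", "cy" (the principal point, pixels), "R" (3x3) and "t" (3): a world point X has camera coordinates R X + t; the wrist camera has in their place "hand_eye" (4x4, takes a point from camera to tool coordinates, whose origin is the TCP and whose axes are the flange's). Camera axes: x right, y down, z forward; pixel columns grow to the right and rows downward; lengths in m; the calibration is good to about 2 mm. A picture is of the moment at which its call begins: read the wrist's pose just before it.
- job.sign_off(): hands the job in; it is judged then, once.
The state is a dict: "t": time; "q": joint angles; "qd": joint speeds; "tau": joint torques, N m; "tcp_pos": TCP position; "tool_rot": TCP orientation; "force": force on the tool from outside, world axes, zero at the start; "ft_torque": the same for the moment, N m; "finger_gap": opening from 0.0 (shut) to 1.0 (fully open); "gripper_force": force on a finger pad.
Only numpy, scipy, OpenCV 4.12 (cv2) and the standard library are available. Lean on these libraries where they do the work, as an engineer would, in place of code of your own. Each camera call takes 0.05 s, during which the arm holds its last target. There are 200 camera calls.

## Working session

There is one attempt and no reset: what is moved stays moved. The work goes in short steps, Python scripts to look and compute and a shell command to move; the robot and the scene stay as the last step left them, time stands still between calls to the robot, and variables do not carry over. Pictures are saved under pics/ and viewed, at most 10 in all, crops included, and the job is handed in when it is done.

```bash
mkdir -p pics
cat > h.py <<'E'
import numpy as np, cv2
from scipy.spatial.transform import Rotation as Ro
from station import sense, eyes, job
def snap(n):
    s=sense(); d=eyes.snapshot(n); f=240/np.tan(np.radians(d["fov_y"])/2)
    if n=="wrist":
        T=np.eye(4); T[:3,:3]=Ro.from_quat(s["tool_rot"]).as_matrix(); T[:3,3]=s["tcp_pos"]
        C=T@d["hand_eye"]; R=C[:3,:3].T; t=-R@C[:3,3]
    else: R,t=np.array(d["R"]),np.array(d["t"])
    return dict(im=d["pixels"],z=d["range_z"],f=f,cx=d["cx"],cy=d["cy"],R=R,t=t)
def ray(c,u,v):
    return c["R"].T@-c["t"], c["R"].T@np.array([(u-c["cx"])/c["f"],(v-c["cy"])/c["f"],1])
def atz(c,u,v,z):
    o,d=ray(c,u,v); return o+d*(z-o[2])/d[2]
def cloud(c):
    v,u=np.mgrid[:480,:640]; z=c["z"]
    P=np.stack([(u-c["cx"])/c["f"]*z,(v-c["cy"])/c["f"]*z,z],-1)
    return (P-c["t"])@c["R"]
def proj(c,X):
    p=c["R"]@np.array(X)+c["t"]; return c["f"]*p[:2]/p[2]+[c["cx"],c["cy"]]
def save(n,im): cv2.imwrite("pics/"+n+".png",im[...,::-1])
E
python3 - <<'E'
from h import *
a=snap("top");b=snap("scene")
save("top0",a["im"]);save("scene0",b["im"])
for c in(a,b):print(c["R"].T@-c["t"],c["f"],c["cx"],c["cy"])
np.savez("top0.npz",P=cloud(a),im=a["im"])
print(sense())
E
```

```text
[ 0.48593074 -0.15717037  1.03004192] 448.9549084599381 315.6936092222598 235.25457972461592
[0.00607086 0.53409297 0.80300609] 539.3128059301407 318.4657158971903 239.80513219101397
{'t': 0.1, 'q': array([-1.39253430e+00,  5.28424341e-01,  1.43375333e+00,  1.01032960e-05,
        1.18138769e+00, -1.78481456e-01]), 'qd': array([-9.10119144e-04,  5.20593927e-05, -2.70395046e-03,  4.20074638e-04,
       -1.46394022e-03, -7.15561829e-04]), 'tau': array([-2.31132344e-04, -4.43303168e+01, -1.78586733e+01, -3.45503222e-04,
        3.85136227e-03,  1.82892097e-05]), 'tcp_pos': array([ 0.21820057, -0.58504739,  0.25240663]), 'tool_rot': array([ 9.84133758e-01,  1.77425404e-01,  4.77977550e-06, -9.86352518e-04]), 'force': array([ 0.33277595, -0.998121  ,  0.57158179]), 'ft_torque': array([ 0.01646194,  0.02693059, -0.00769522]), 'gripper_force': 0.0, 'finger_gap': 1.001994877064047}
```

View pics/top0.png

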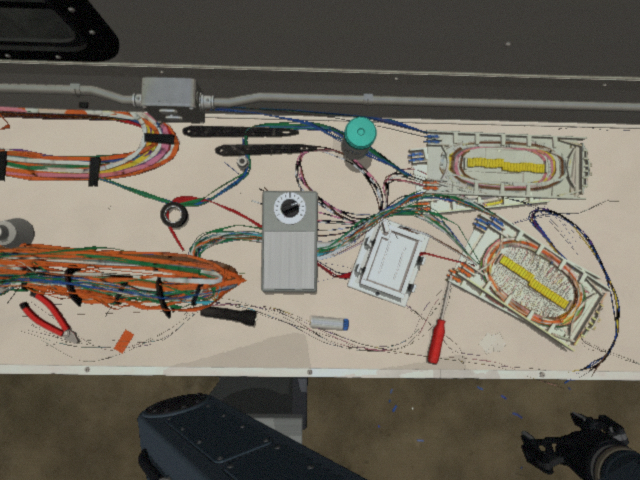

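View pics/scene0.png

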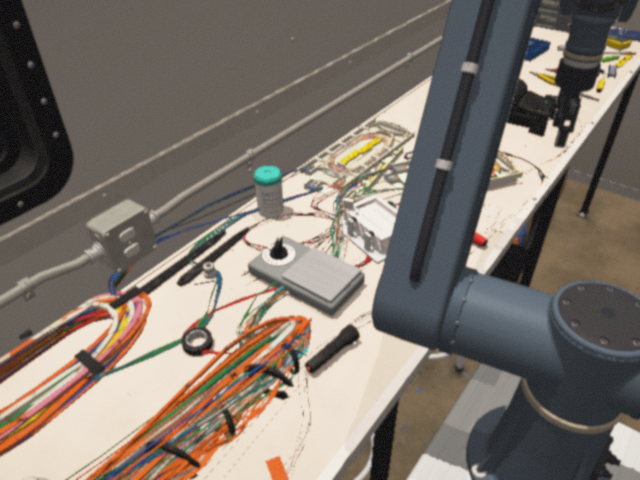

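The top view shows the scale at about (289,242), with its knob at (290,208) and pan at (289,250). The stack is at about (388,263), rotated. The flashlight is at (228,315), the tube at (330,322) and the gland near (243,162). Next I'll measure from the depth data.

Run:
```python
from h import *
d=np.load("top0.npz");P=d["P"];im=d["im"]
def rect(m,n):
    X=P[m][:,:2].astype(np.float32)
    r=cv2.minAreaRect(X*1000); print(n,m.sum(),np.round(r[0],1),np.round(r[1],1),round(r[2],1),"z",np.percentile(P[m][:,2],[5,50,95]).round(4))
v,u=np.mgrid[:480,:640];z=P[...,2]
S=(u>255)&(u<325)&(v>180)&(v<300); K=(u>342)&(u<438)&(v>212)&(v<312)
op=lambda m:cv2.morphologyEx(m.astype(np.uint8),cv2.MORPH_OPEN,np.ones((3,3)))>0
rect(op(S&(z>.025)&(z<.1)),"scale"); rect(op(S&(z>.040)&(z<.049)&(v>222)),"pan"); rect(S&(z>.055)&(z<.1),"knob")
rect(op(K&(z>.004)&(z<.02)),"plate");rect(op(K&(z>.03)&(z<.06)),"cover");rect(K&(z>.065),"tab")
print(P[K&(z>.065)].round(3)[:12])
c=np.hstack([cv2.resize(im[180:300,250:330],None,fx=5,fy=5,interpolation=3),cv2.resize(im[215:310,340:440],None,fx=4,fy=4,interpolation=3)[:600] if 0 else cv2.copyMakeBorder(cv2.resize(im[215:315,340:440],None,fx=4,fy=4,interpolation=3),0,200,0,0,0)])
save("crop0",c)
```

```text
scale 5572 [ 543.5 -124. ] [224.6 124. ] 0.7 z [0.0312 0.0419 0.0466]
pan 2878 [ 501.1 -124.3] [125.1 111.8] 0.9 z [0.0411 0.0439 0.0467]
knob 103 [ 615.1 -123.3] [12.2 36. ] 22.8 z [0.0598 0.0696 0.0724]
plate 1549 [ 521.6 -334.2] [187.4 198.6] 70.1 z [0.0053 0.0091 0.017 ]
cover 3189 [ 504.  -350.9] [134.5 144.1] 70.9 z [0.0386 0.0433 0.0544]
tab 88 [ 527.2 -249.7] [ 23.  201.3] 30.6 z [0.0703 0.0802 1.03  ]
[[ 0.486 -0.157  1.03 ]
 [ 0.586 -0.327  0.08 ]
 [ 0.586 -0.33   0.079]
 [ 0.586 -0.331  0.08 ]
 [ 0.585 -0.324  0.073]
 [ 0.584 -0.325  0.081]
 [ 0.584 -0.327  0.082]
 [ 0.584 -0.329  0.081]
 [ 0.584 -0.331  0.083]
 [ 0.582 -0.324  0.073]
 [ 0.582 -0.325  0.08 ]
 [ 0.582 -0.327  0.08 ]]
```

View pics/crop0.png

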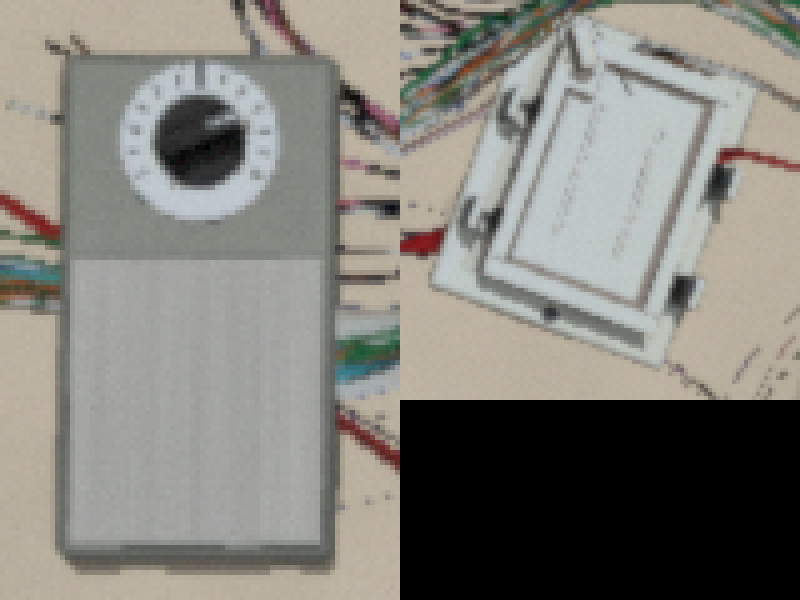

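```bash
cat >> h.py <<'E'
def go(X,yaw_y):
    s=sense(); R=Ro.from_quat(s["tool_rot"]).as_matrix()
    y=np.arctan2(R[1,1],R[0,1]); tr=-(yaw_y-y)  # +turn is clockwise
    tr=(tr+np.pi)%(2*np.pi)-np.pi
    print("d",(R.T@(np.array(X)-s["tcp_pos"])).round(4),"turn",round(tr,3),"q",s["q"].round(2),"t",s["t"])
E
python3 - <<'E'
from h import *
go([.615,-.1235,.20],.398)
P=np.load("top0.npz")["P"];v,u=np.mgrid[:480,:640]
r=np.hypot(P[...,0]-.615,P[...,1]+.1235)
for a,b in((15,19),(19,23),(23,27),(27,31),(31,34)):
    m=(r>a/1e3)&(r<b/1e3);print(a,np.percentile(P[m][:,2],[10,50,90]).round(4))
E
```

```text
d [ 0.533  -0.2938  0.0532] turn -1.612 q [-1.39  0.53  1.43  0.    1.18 -0.18] t 0.1
15 [0.0422 0.0446 0.0692]
19 [0.0344 0.0375 0.0445]
23 [0.0334 0.036  0.0382]
27 [0.0335 0.0362 0.0384]
31 [0.0335 0.036  0.0382]
```

```bash
python3 -m pendant '0.533 -0.294 0.053 -1.612 0.6;0.533 -0.294 0.053 -1.612 0.6;0.533 -0.294 0.053 -1.612 0.6;0.533 -0.294 0.053 -1.612 0.6;0.533 -0.294 0.053 -1.612 0.6;0.533 -0.294 0.053 -1.612 0.6;0.533 -0.294 0.053 -1.612 0.6;0.533 -0.294 0.053 -1.612 0.6;0.533 -0.294 0.053 -1.612 0.6;0.533 -0.294 0.053 -1.612 0.6;0.533 -0.294 0.053 -1.612 0.6;0.533 -0.294 0.053 -1.612 0.6;0.533 -0.294 0.053 -1.612 0.6;0.533 -0.294 0.053 -1.612 0.6;0.533 -0.294 0.053 -1.612 0.6;0.533 -0.294 0.053 -1.612 0.6;0.533 -0.294 0.053 -1.612 0.6;0.533 -0.294 0.053 -1.612 0.6' 20
python3 - <<'E'
from h import *
c=snap("wrist");save("w1",c["im"]);P=cloud(c)
m=(P[...,2]>.06)&(P[...,2]<.08)&(np.hypot(P[...,0]-.615,P[...,1]+.1235)<.04)
X=P[m];print(m.sum(),cv2.minAreaRect((X[:,:2]*1000).astype(np.float32)),np.median(X[:,2]))
print(proj(c,[.615,-.1235,.07]))
go([.615,-.1235,.07],.398)
E
```

```text
t: 1.9
tcp_pos: [0.6145, -0.1253, 0.2006]
tool_rot: [0.554, 0.832, -0.0, 0.0]
force: [0.1, -1.3, 0.1]
finger_gap: 0.601
gripper_force: 0.0
1061 ((617.4876708984375, -121.95976257324219), (11.946538925170898, 36.4390983581543), 24.43385887145996) 0.06984457419067226
[322.05669746 235.5241889 ]
d [0.0013 0.0009 0.1306] turn -0.002 q [-0.38  0.59  1.48 -0.    1.07 -0.77] t 1.95
```

View pics/w1.png

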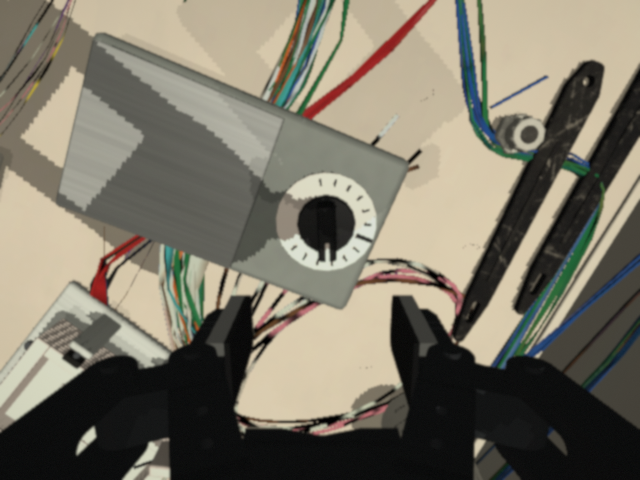

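The wrist view shows the knob at (327,222), its pointer at the lower end (327,250) and the long zero mark at (364,238). Both views agree on the knob position, about (0.6165, -0.1228).

```bash
python3 - <<'E'
from h import *
go([.6165,-.1228,.07],.41)
E
python3 -m pendant '0.003 0.001 0.05 -0.012 0.5;0.003 0.001 0.1 -0.012 0.5;0.003 0.001 0.13 -0.012 0.5;0.003 0.001 0.13 -0.012 0.5;0.003 0.001 0.13 -0.012 0.5' 20
python3 - <<'E'
from h import *
go([.6165,-.1228,.07],.41)
E
```

```text
d [0.0014 0.0026 0.1306] turn -0.014 q [-0.38  0.59  1.48 -0.    1.07 -0.77] t 1.95
t: 2.45
tcp_pos: [0.6149, -0.1212, 0.0706]
tool_rot: [0.548, 0.836, -0.0, -0.0]
force: [0.9, -0.4, -0.1]
finger_gap: 0.497
gripper_force: 0.0
d [-0.0021  0.0008  0.0006] turn -0.0 q [-0.37  0.77  1.55 -0.    0.82 -0.78] t 2.45
```

```bash
python3 -m pendant '-0.002 0.001 0 0 0.5;-0.002 0.001 0 0 0;-0.002 0.001 0 0 0;-0.002 0.001 0 0 0;-0.002 0.001 0 0 0;-0.002 0.001 0 0 0;-0.002 0.001 0 0 0;-0.002 0.001 0 0 0' 25
python3 - <<'E'
from h import *
go([.6165,-.1228,.07],1.585)
E
```

```text
t: 3.25
tcp_pos: [0.617, -0.1226, 0.0719]
tool_rot: [0.548, 0.836, -0.0, 0.001]
force: [-2.3, 0.4, 6.1]
finger_gap: 0.133
gripper_force: 29.3
d [ 0.     -0.0005  0.0019] turn -1.175 q [-0.37  0.77  1.55 -0.    0.82 -0.78] t 3.25
```

```bash
python3 -m pendant '0 0 -0.002 -0.1 0;0 0 -0.002 -0.25 0;0 0 -0.002 -0.4 0;0 0 -0.002 -0.55 0;0 0 -0.002 -0.7 0;0 0 -0.002 -0.85 0;0 0 -0.002 -1 0;0 0 -0.002 -1.1 0;0 0 -0.002 -1.175 0;0 0 -0.002 -1.175 0;0 0 -0.002 -1.175 0' 25
python3 - <<'E'
from h import *
go([.6165,-.1228,.07],1.585)
E
python3 -m pendant '0 0 0 0 0.5;0 0 0 0 0.5;0 0 0 0 0.5;0 0 -0.05 0 0.5;0 0 -0.1 0 0.5;0 0 -0.13 0 0.5;0 0 -0.13 0 0.5;0 0 -0.13 0 0.5' 25
python3 - <<'E'
from h import *
c=snap("wrist");P=cloud(c)
def rect(lo,hi,f):
    m=(P[...,2]>lo)&(P[...,2]<hi)&f
    m=cv2.morphologyEx(m.astype(np.uint8),cv2.MORPH_OPEN,np.ones((3,3)))>0
    X=P[m];print(m.sum(),cv2.minAreaRect((X[:,:2]*1000).astype(np.float32)))
r=np.hypot(P[...,0]-.6165,P[...,1]+.1228)
rect(.06,.08,r<.04); rect(.025,.08,(abs(P[...,0]-.55)<.13)&(abs(P[...,1]+.124)<.09)); rect(.04,.05,(abs(P[...,0]-.5)<.075)&(abs(P[...,1]+.124)<.09))
# side edge: housing right/left edges by depth
for x in (.6,.62,.64):
    pass
a=proj(c,[.6165,-.1228,.04]).astype(int);print(a)
q=c["im"][max(a[1]-70,0):a[1]+70,max(0,a[0]-90):a[0]+90];save("k2",cv2.resize(q,None,fx=4,fy=4,interpolation=cv2.INTER_CUBIC))
E
```

```text
t: 4.35
tcp_pos: [0.617, -0.1225, 0.072]
tool_rot: [-0.006, 1.0, -0.0, 0.001]
force: [1.9, -2.0, -5.2]
finger_gap: 0.127
gripper_force: 27.8
d [ 0.0005 -0.0002  0.002 ] turn -0.002 q [-0.37  0.77  1.55 -0.    0.82 -1.96] t 4.35
t: 5.15
tcp_pos: [0.6165, -0.1221, 0.2034]
tool_rot: [-0.007, 1.0, -0.0, 0.001]
force: [-0.7, -0.7, -0.6]
finger_gap: 0.498
gripper_force: 0.0
1065 ((617.2030639648438, -122.07228088378906), (36.46184539794922, 11.834473609924316), 0.9936386346817017)
48466 ((564.248779296875, -109.71531677246094), (185.39822387695312, 150.18203735351562), 0.6826097369194031)
26365 ((519.8900756835938, -123.1561508178711), (89.78800201416016, 112.56550598144531), 0.8536001443862915)
[319 224]
```

View pics/k2.png

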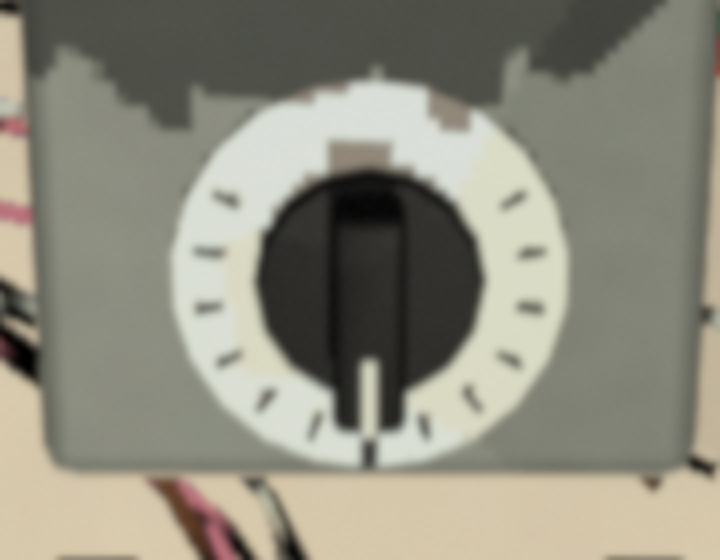

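The pointer at (370,400) lines up with the long zero mark at (370,455), so the tare is done. Next is the tab.

```bash
python3 - <<'E'
from h import *
go([.578,-.329,.22],1.845)
E
python3 -m pendant '0.038 -0.207 -0.015 -0.26 0.5;0.038 -0.207 -0.015 -0.26 0.5;0.038 -0.207 -0.015 -0.26 0.5;0.038 -0.207 -0.015 -0.26 0.5;0.038 -0.207 -0.015 -0.26 0.5;0.038 -0.207 -0.015 -0.26 0.5;0.038 -0.207 -0.015 -0.26 0.5' 20
python3 - <<'E'
from h import *
go([.578,-.329,.22],1.845)
E
```

```text
d [ 0.0407 -0.2066 -0.0181] turn -0.26 q [-0.37  0.59  1.47  0.    1.08 -1.96] t 5.2
t: 5.9
tcp_pos: [0.5807, -0.3282, 0.2155]
tool_rot: [-0.137, 0.991, 0.002, -0.001]
force: [-0.3, 0.5, 0.1]
finger_gap: 0.501
gripper_force: 0.0
d [ 0.0028 -0.     -0.0045] turn -0.0 q [-0.68  0.63  1.35  0.    1.17 -2.53] t 5.9
```

Run:
```python
from h import *
c=snap("wrist");P=cloud(c)
save("w3",c["im"]);np.savez("w3.npz",P=P,im=c["im"])
r=np.hypot(P[...,0]-.578,P[...,1]+.329)
def rect(lo,hi,f,n):
    m=(P[...,2]>lo)&(P[...,2]<hi)&f
    m=cv2.morphologyEx(m.astype(np.uint8),cv2.MORPH_OPEN,np.ones((3,3)))>0
    X=P[m];print(n,m.sum(),[np.round(k,2) for k in cv2.minAreaRect((X[:,:2]*1000).astype(np.float32))],np.percentile(X[:,2],[5,50,95]).round(4))
rect(.074,.09,r<.04,"tabtop");rect(.0485,.0535,np.hypot(P[...,0]-.504,P[...,1]+.351)<.11,"rim")
```

```text
tabtop 575 [array([ 576.35, -330.52]), array([23.9 ,  9.81]), np.float64(15.8)] [0.0776 0.0794 0.0806]
rim 10127 [array([ 503.36, -355.44]), array([112.3 , 144.37]), np.float64(70.84)] [0.0501 0.0516 0.0528]
```

View pics/w3.png

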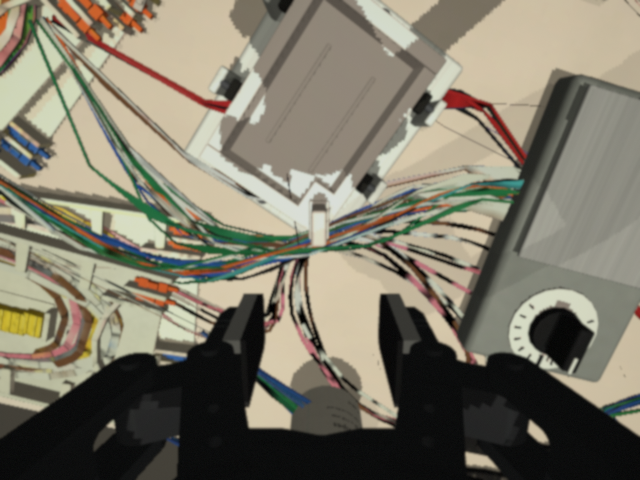

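The wrist view shows the tab at (319,220), standing at the stack's near corner. Measured: tab top at (0.5764, -0.3305, 0.0794), yaw 15.8°.

```bash
python3 - <<'E'
from h import *
go([.5764,-.3305,.082],1.8466)
E
python3 -m pendant '0.001 -0.003 0.05 0 0.5;0.001 -0.003 0.1 0 0.5;0.001 -0.003 0.13 0 0.5;0.001 -0.003 0.134 0 0.5;0.001 -0.003 0.134 0 0.5;0.001 -0.003 0.134 0 0.5' 20
python3 - <<'E'
from h import *
go([.5764,-.3305,.082],1.8466)
E
```

```text
d [ 0.0051 -0.0021  0.1339] turn -0.001 q [-0.68  0.63  1.35  0.    1.17 -2.53] t 5.95
t: 6.55
tcp_pos: [0.5829, -0.3329, 0.0854]
tool_rot: [-0.137, 0.991, -0.001, 0.001]
force: [0.4, 0.0, 1.1]
finger_gap: 0.504
gripper_force: 0.0
d [0.0057 0.0041 0.0034] turn -0.0 q [-0.68  0.79  1.43  0.    0.92 -2.53] t 6.55
```

```bash
python3 -m pendant '0.005 0.003 0.003 0 0.5;0.005 0.003 0.003 0 0.5;0.005 0.003 0.003 0 0.5' 20
python3 - <<'E'
from h import *
go([.5764,-.3305,.082],1.8466)
E
```

```text
t: 6.85
tcp_pos: [0.5758, -0.3316, 0.0815]
tool_rot: [-0.137, 0.991, -0.001, 0.001]
force: [-0.6, -0.5, 0.1]
finger_gap: 0.5
gripper_force: 0.0
d [-0.0009  0.0009 -0.0005] turn -0.002 q [-0.69  0.79  1.45  0.    0.9  -2.54] t 6.85
```

```bash
python3 -m pendant '-0.001 0.001 0 0 0.2;-0.001 0.001 0 0 0;-0.001 0.001 0 0 0;-0.001 0.001 0 0 0;-0.001 0.001 0 0 0;-0.001 0.001 0 0 0;-0.001 0.001 0 0 0;-0.001 0.001 0 0 0' 20
python3 -m pendant '0 0 -0.002 0 0;0.001 0 -0.004 0 0;0.001 0 -0.006 0 0;0.001 0 -0.008 0 0;0.002 0 -0.01 0 0;0.002 0 -0.012 0 0;0.002 0 -0.012 0 0' 20
cat > tilt.py <<'E'
from h import *
import sys
s=sense();print("F",s["force"].round(1),"tcp",s["tcp_pos"].round(4),s["gripper_force"])
c=snap(sys.argv[1]);P=cloud(c)
# band of points by position along diagonal from far corner; tray floor plane fit
ca,sa=np.cos(-.333),np.sin(-.333);o=np.array([.505,-.350]) if len(sys.argv)<4 else np.array([float(sys.argv[2]),float(sys.argv[3])])
d=P[...,:2]-o;x=d[...,0]*ca+d[...,1]*sa;y=-d[...,0]*sa+d[...,1]*ca
m=(abs(x)<.045)&(abs(y)<.027)&(P[...,2]>.02)&(P[...,2]<.3)
A=np.c_[x[m],y[m],np.ones(m.sum())];k=np.linalg.lstsq(A,P[m][:,2],rcond=None)[0]
for i in range(3):
    e=abs(P[m][:,2]-A@k);w=e<max(.002,np.median(e)*2);k=np.linalg.lstsq(A[w],P[m][w][:,2],rcond=None)[0]
print("floor slope x,y",k[:2].round(4),"z0",k[2].round(4),m.sum(),w.sum(),"tabcorner dz",(k@[.061,.042,1]).round(4),"far",(k@[-.072,-.05,1]).round(4))
if "s" in sys.argv: save("t%d"%(s["t"]*100),c["im"]);print("t%d"%(s["t"]*100))
E
python3 tilt.py top; python3 tilt.py wrist
```

```text
t: 7.65
tcp_pos: [0.5767, -0.3303, 0.0806]
tool_rot: [-0.137, 0.991, -0.0, 0.0]
force: [0.2, 0.3, 3.6]
finger_gap: 0.114
gripper_force: 23.0
t: 8.35
tcp_pos: [0.574, -0.33, 0.0925]
tool_rot: [-0.137, 0.991, 0.001, -0.0]
force: [0.5, 2.1, -2.3]
finger_gap: 0.113
gripper_force: 22.1
F [ 0.5  2.1 -2.3] tcp [ 0.574  -0.33    0.0925] 22.077090740203857
floor slope x,y [-4.5938  3.0731] z0 0.3021 40 35 tabcorner dz 0.151 far 0.4792
F [-0.1  1.9 -1.1] tcp [ 0.574  -0.33    0.0924] 22.138011753559113
floor slope x,y [0.0635 0.0504] z0 0.0469 34074 32277 tabcorner dz 0.0529 far 0.0398
```

The cover is pivoting in the pads: the tab corner is up about 13 mm and the far corner is still seated. I'll continue to about 25 mm.

```bash
python3 -m pendant '0.001 0 -0.002 0 0;0.001 0 -0.004 0 0;0.002 0 -0.006 0 0;0.002 0 -0.008 0 0;0.003 0 -0.01 0 0;0.003 0 -0.012 0 0;0.003 0 -0.013 0 0;0.003 0 -0.013 0 0;0.003 0 -0.013 0 0' 20
python3 tilt.py wrist s
```

```text
t: 9.35
tcp_pos: [0.5717, -0.3315, 0.1055]
tool_rot: [-0.137, 0.991, -0.0, 0.0]
force: [0.5, 1.1, -1.5]
finger_gap: 0.106
gripper_force: 22.4
F [ 0.5  1.1 -1.5] tcp [ 0.5717 -0.3315  0.1055] 22.367945909500122
floor slope x,y [0.1241 0.0915] z0 0.0547 32282 30472 tabcorner dz 0.0661 far 0.0411
t935
```

The tab corner is now up about 26 mm and the far corner is still down in the nest. That is the peel. The tool can't tilt, so I'll lower the tab with the far corner still seated to bring the cover level, then clamp hard and lift straight.

```bash
python3 -m pendant '0 0 0 0 0;0 0 0 0 0;0 0 0 0 0;0 0 0.003 0 0;-0.001 0 0.006 0 0;-0.002 0 0.009 0 0;-0.002 0 0.012 0 0;-0.003 0 0.015 0 0;-0.004 0 0.018 0 0;-0.004 0 0.021 0 0;-0.004 0 0.021 0 0;-0.004 0 0.021 0 0' 20
python3 tilt.py wrist
```

```text
t: 10.6
tcp_pos: [0.5768, -0.3309, 0.0856]
tool_rot: [-0.137, 0.991, -0.001, 0.001]
force: [3.2, 4.3, 8.4]
finger_gap: 0.113
gripper_force: 25.4
F [3.2 4.3 8.4] tcp [ 0.5768 -0.3309  0.0856] 25.383852124214172
floor slope x,y [-0.0323 -0.0032] z0 0.0486 36670 34880 tabcorner dz 0.0465 far 0.0511
```

```bash
python3 -m pendant '0 0 -0.002 0 0;0 0 -0.002 0 0;0 0 -0.002 0 0' 20
python3 tilt.py wrist
python3 -m pendant '0 0 0 0 0;0 0 0 0 0;0 0 0 0 0;0 0 -0.003 0 0;0 0 -0.006 0 0;0 0 -0.009 0 0;0 0 -0.012 0 0;0 0 -0.012 0 0' 100
python3 tilt.py wrist s
```

```text
t: 10.95
tcp_pos: [0.5751, -0.331, 0.0859]
tool_rot: [-0.137, 0.991, -0.0, -0.0]
force: [0.6, 0.3, 1.1]
finger_gap: 0.113
gripper_force: 23.1
F [0.6 0.3 1.1] tcp [ 0.5751 -0.331   0.0859] 23.07534545660019
floor slope x,y [-0.028  -0.0077] z0 0.0488 36810 34949 tabcorner dz 0.0468 far 0.0512
t: 11.8
tcp_pos: [0.5757, -0.3306, 0.0989]
tool_rot: [-0.137, 0.991, -0.0, 0.0]
force: [-0.3, 0.0, -1.1]
finger_gap: 0.093
gripper_force: 98.0
F [-0.3  0.  -1.1] tcp [ 0.5757 -0.3306  0.0989] 97.99055099487305
floor slope x,y [-0.0244 -0.0071] z0 0.0613 36611 34803 tabcorner dz 0.0596 far 0.0635
t1180
```

The cover is free: the wrist force equals its weight and the tilt is about 1.5°. I'll lift it and carry it across.

```bash
python3 -m pendant '0 0 -0.01 0 0;0 0 -0.025 0 0;0 0 -0.045 0 0;0 0 -0.065 0 0;0 0 -0.075 0 0;0 0 -0.08 0 0;0 0 -0.08 0 0;0 0 -0.08 0 0' 100
python3 tilt.py wrist
python3 - <<'E'
from h import *
c=snap("wrist");save("w5",c["im"]);P=cloud(c)
go([.5734,-.1043,.178],1.8466)
m=(P[...,2]>.115)&(P[...,2]<.16)
m=cv2.morphologyEx(m.astype(np.uint8),cv2.MORPH_OPEN,np.ones((3,3)))>0
X=P[m];X=X[np.hypot(X[:,0]-.505,X[:,1]+.35)<.1];print([np.round(k,2) for k in cv2.minAreaRect((X[:,:2]*1000).astype(np.float32))])
P=cloud(snap("top"));z=P[...,2]
m=(z>.004)&(z<.015)&(abs(P[...,0]-.505)<.13)&(abs(P[...,1]+.35)<.13)
E
```

```text
t: 12.65
tcp_pos: [0.575, -0.3301, 0.1777]
tool_rot: [-0.137, 0.991, 0.001, -0.0]
force: [0.5, 0.7, -0.5]
finger_gap: 0.091
gripper_force: 98.0
F [ 0.5  0.7 -0.5] tcp [ 0.575  -0.3301  0.1777] 97.99114465713501
floor slope x,y [-0.0269 -0.0059] z0 0.1402 36673 34808 tabcorner dz 0.1383 far 0.1424
d [-0.0597  0.2177 -0.0005] turn -0.002 q [-0.69  0.66  1.4   0.    1.08 -2.53] t 12.75
[array([ 503.8 , -349.39]), array([100.3, 144.5]), np.float64(70.84)]
```

View pics/w5.png

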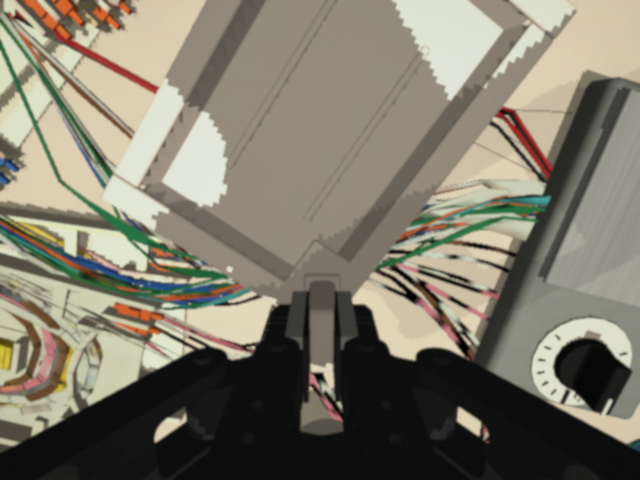

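The cover fills the upper part of the view, with its tab held in the jaws at (321,310). It is clear of the stack, and the cover measures 100 x 144 mm at the expected yaw.

```bash
python3 -m pendant '-0.004 0.015 0 0 0;-0.012 0.04 0 0 0;-0.02 0.07 0 0 0;-0.028 0.1 0 0 0;-0.036 0.13 0 0 0;-0.044 0.16 0 0 0;-0.052 0.19 0 0 0;-0.057 0.208 0 0 0;-0.06 0.218 0 0 0;-0.06 0.218 0 0 0;-0.06 0.218 0.01 0 0;-0.06 0.218 0.025 0 0;-0.06 0.218 0.04 0 0;-0.06 0.218 0.052 0 0;-0.06 0.218 0.06 0 0;-0.06 0.218 0.06 0 0;-0.06 0.218 0.06 0 0' 100
python3 tilt.py wrist .502 -.124
python3 - <<'E'
from h import *
go([.5732,-.1047,.118],1.8466)
a=snap("top");save("top9",a["im"][150:350,180:480].repeat(2,0).repeat(2,1));P=cloud(a)
old=np.load("top0.npz")["P"];z=P[...,2]
def rect(P,lo,hi,box,n):
    m=(P[...,2]>lo)&(P[...,2]<hi)&(P[...,0]>box[0])&(P[...,0]<box[1])&(P[...,1]>box[2])&(P[...,1]<box[3])
    m=cv2.morphologyEx(m.astype(np.uint8),cv2.MORPH_OPEN,np.ones((3,3)))>0
    X=P[m];print(n,m.sum(),[np.round(k,1) for k in cv2.minAreaRect((X[:,:2]*1000).astype(np.float32))] if len(X) else "")
for Q in(old,P): rect(Q,.02,.07,(.38,.63,-.46,-.25),"stack")
rect(P,.07,.11,(.38,.6,-.23,-.02),"cover")
E
```

```text
t: 14.5
tcp_pos: [0.5744, -0.1048, 0.1182]
tool_rot: [-0.136, 0.991, -0.0, 0.0]
force: [-0.5, -0.2, -0.4]
finger_gap: 0.091
gripper_force: 98.0
F [-0.5 -0.2 -0.4] tcp [ 0.5744 -0.1048  0.1182] 97.98079490661621
floor slope x,y [-0.0251 -0.0065] z0 0.0808 36384 34574 tabcorner dz 0.079 far 0.0829
d [0.0013 0.0004 0.0006] turn -0.002 q [-0.37  0.66  1.65 -0.    0.84 -2.22] t 14.55
stack 3344 [array([ 535.1, -362.9]), array([136.1, 213.3]), np.float64(69.1)]
stack 3374 [array([ 534.4, -362. ]), array([134.6, 209.5]), np.float64(70.4)]
cover 1783 [array([ 501.9, -124.8]), array([100. , 143.8]), np.float64(71.0)]
```

View pics/top9.png

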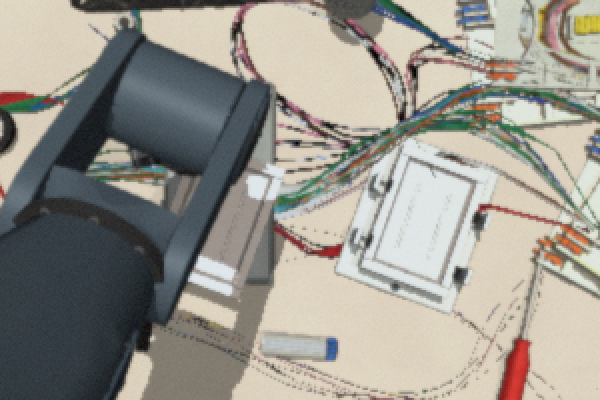

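The stack is unmoved at (415,230). The cover is centred over the pan at (501.9, -124.8) mm, about 35 mm above it and within 1.5° of level. I'll let it settle and hand the job in.

```bash
python3 -m pendant '0 0 0 0 0;0 0 0 0 0;0 0 0 0 0;0 0 0 0 0;0 0 0 0 0' 100
python3 tilt.py wrist .502 -.124
python3 -c "from station import job; print(job.sign_off())"
```

```text
t: 15.1
tcp_pos: [0.5742, -0.1043, 0.1184]
tool_rot: [-0.137, 0.991, -0.0, 0.0]
force: [-0.1, 0.2, -0.8]
finger_gap: 0.091
gripper_force: 98.0
F [-0.1  0.2 -0.8] tcp [ 0.5742 -0.1043  0.1184] 97.98060894012451
floor slope x,y [-0.0251 -0.0063] z0 0.081 36371 34577 tabcorner dz 0.0792 far 0.0831
the job is handed in; nothing more can be done
None
```

Job handed in at 15 s: the tare pointer is at zero and the cover was peeled corner-first (about 26 mm, then lowered briefly against the stack to level it before lifting), and it is now held by its tab within 1.5° of level, about 35 mm above the middle of the pan, with the stack in its place.

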